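Load the reference ball and hold the ball tray level over the reader

TASK

Take the clean steel reference ball from the cleaner's catch tray and set it gently into the empty pocket of the blue carrying tray, beside the ball already in it, while the tray stands on the table. Then lift the tray by its black handle without tipping it and hold it level and still in the air, its middle straight above the reader's round window and its underside about 90 mm above the glass, both balls still in their pockets. Finish while holding it there - do not put it down - and leave the two drop bottles and the lens case alone.

Things in the scene. Friction and masses are not known exactly. Their poses are not given: they have to be found in the camera images.
- cleaner: Fixed ball cleaner. Origin at table height under the middle of the ball seat, a 30 mm wide, 3 mm deep flat recess in its black catch tray. That plate is 150 (x) by 170 mm (y -73 to +97), top 16 mm above the table; round it at -x, +x and -y runs a grey lip 24 mm high, 73 mm or more from the origin. White housing 220 x 180 x 136 mm high on the +y side, its face at y = +97 mm.
- ball_new_center (a point): Centre of the loose clean steel ball, 30 mm diameter, 110 g or so, which starts in the seat of the catch tray (centre 28 mm above the table, up to 5 mm off the middle of the seat).
- tray: Loose blue plate 190 (x) x 90 (y) x 12 mm, about 0.3 kg, flat on the table at any yaw. Origin: centre of its underside. Mid-plate black upright handle blade 36 (x) x 14 (y) mm, top 62 mm above the underside: grip from above across the 14 mm. Round flat pockets 42 mm wide, 4 mm deep at x = +65 (empty) and -65 mm (ball in it); a ball rolls loose in one up to 11 mm off centre.
- pocket_free (a point): Centre of the floor of the empty pocket, 8 mm above the tray's underside (a seated ball's centre is 15 mm above it).
- pocket_full (a point): Centre of the floor of the pocket that already holds a ball, 8 mm above the tray's underside.
- ball_old_center (a point): Centre of the steel ball, 30 mm diameter, that already lies loose in the other pocket of the tray.
- reader: Fixed low white box, 150 (its x) by 140 (its y) by 40 mm high, with a round black window of 68 mm in a grey ring in the middle of its top. Origin at the centre of its underside.
- window (a point): Centre of the reader's round window, on its top face, 40 mm above the table.
- drops_white: Bystander: small eye-drop bottle with a white cap, 30 mm diameter, 65 mm tall, upright. Origin at the centre of its underside.
- drops_red: Bystander: small eye-drop bottle with a red cap, 30 mm diameter, 70 mm tall, upright. Origin at the centre of its underside.
- lens_case: Bystander: white contact-lens case, 60 by 32 mm, 20 mm high with its two round caps (green and white). Origin at the centre of its underside.
There are look-alikes about, which are no part of the job. Leave any orange or purple look-alike of the part that bears ball_old_center alone.

How it is judged:
On the way, in this order (a step that is already met when the one before it is completed fails the run):
1. the clean ball lies in the empty pocket, let go, the other ball still in its own, while the tray stands on the table (distance between ball_new_center and pocket_free below 0.022 m and distance between ball_old_center and pocket_full below 0.022 m and contact force between ball_new and the fingers below 0.1 N and height (world z) of tray below 0.01 m and angle between tray's own z axis and vertical below 0.1 rad), for 0.2 s.
2. the tray is lifted clear of the table in the fingers with both balls in their pockets (distance between ball_new_center and pocket_free below 0.022 m and distance between ball_old_center and pocket_full below 0.022 m and height (world z) of tray above 0.04 m and contact force between tray and the fingers above 1 N), for 0.2 s.
At the end, for the whole second after the job is handed in: Gripped in the fingers, touching nothing else, the tray is still (under 30 mm/s), level within 0.1 rad, its centre within 25 mm sideways of the window's centre, its underside 55 to 130 mm above it, a ball in each pocket (centre within 22 mm of the pocket floor's middle), free of the fingers (distance between ball_new_center and pocket_free below 0.022 m and distance between ball_old_center and pocket_full below 0.022 m and horizontal distance between tray and window below 0.025 m and z of tray in the frame of window between 0.055 and 0.13 m and angle between tray's own z axis and vertical below 0.1 rad and contact force between tray and the fingers above 1 N and contact force between tray and reader below 0.1 N and contact force between each of ball_new, ball_old and the fingers below 0.1 N and linear speed of tray below 0.03 m/s); the arm keeps its last pose, push and grip.
It fails at once if the tray is tipped more than 0.35 rad (angle between tray's own z axis and vertical above 0.35 rad).
It fails at once if a ball is dropped or thrown (faster than 0.7 m/s while not held) ((linear speed of ball_new above 0.7 m/s and contact force between ball_new and the fingers below 0.1 N and contact force between ball_new and tray below 0.05 N) or (linear speed of ball_old above 0.7 m/s and contact force between ball_old and the fingers below 0.1 N and contact force between ball_old and tray below 0.05 N)).
It fails at once if a bystander is moved more than 30 mm or tipped over (distance of any of drops_white, drops_red, lens_case from where it was at the start of the episode above 0.03 m or angle between any of drops_white, drops_red, lens_case's own z axis and vertical above 0.5 rad).
It also fails if it takes over 58 s, if anything falls off the work surface, if the arm or the gripper's body presses on something with over 40 N, if the wrist force passes 120 N, or if a joint passes its speed limit or range.

ROBOT

A 7-joint arm with a two-finger parallel gripper is mounted at the origin on the work surface. World frame = base frame: x ahead of the robot, y to its left, z up, the work surface at z = 0. Lengths are in m, angles in rad, forces in N, time in s.
With the tool pointing down it reaches from about 0.4 to 0.875 m from the base axis. Payload 19.3 kg.
Tool frame: the origin (TCP) lies midway between the tips of the shut fingers; the grasp point (between the pads) lies 19 mm behind it (bot.tcp_to_grasp is the distance from the TCP to the grasp point, in m); z points along the fingers, y is the direction in which the jaws open and shut (so a half turn about z gives the same grasp; the last joint's range is limited). The gripper opens to 85 mm and grips with 20 to 120 N. Pads are 22 mm wide; open, the fingers measure 114 mm over their backs; the gripper's body (76 mm by 85 mm) begins 54 mm behind the grasp point. The pads swing forward as they close: fully open they stand 13 mm farther back than shut.
Start: joints at [-1.172, 0.521, -0.036, 1.599, 0.021, 1.021, -0.113], TCP at [0.282, 0.558, 0.231] pointing down, gripper open.
Joint ranges: [-2.91, 2.91], [-0.3, 2.13], [-1.5, 1.42], [0.17, 2.43], [-1.26, 4.41], [0.16, 1.93], [-2.52, 2.52]. Speed limits (rad/s): [1.89, 1.89, 2.39, 2.39, 3.01, 3.01, 3.01].

INTERFACE

Orientations are given as [roll, pitch, yaw] about the fixed x, y, z axes, in that order (R = Rz(yaw) Ry(pitch) Rx(roll)).
In Python, from workcell import bot gives the robot as it stands. The module is installed in compiled form; this text tells all that it offers.
- The arm moves only by the tool drive_tool, never from a script. Its argument "series" is a list of rows, each a list of 5 numbers: the opening in per cent of the stroke, from 0 (shut) to 100 (fully open), then the shift along the world's x, y, z in m, then the turn about the world's z in rad. A call has 1 to 12 rows; each row shifts and turns the pose as measured when the row begins; what a row does not reach is not made up. A row lasts 1/10 s, in which the tool goes at most 50 mm and 8.59 degrees, less where a joint would pass 70% of its speed; a pose out of reach is approached as far as the arm can. A call with a gripper value outside its range is refused whole. The fingers move at their own pace and stop on an object; "newtons" is the grip in N (left out, the last holds). Time passes only in rows, so rows that do not move let the fingers close. It gives the time, the measured TCP pose, the force and the opening at its end, in the units of the state.
- bot.observe(): the state, without advancing time (a new reading comes with each control period).
- bot.grab_frame(name): name is "scene" or "top" or "wrist"; returns the picture (384x512x3 uint8, red, green, blue); there is no depth.
- bot.camera_info(name): a dict with "fx", "fy", "cx", "cy" (pixels), "cam_to_world" (4x4, takes a point from camera to world coordinates). Camera axes: x right, y down, z forward; pixel columns grow to the right and rows downward; lengths in m; the calibration is good to about 2 mm. A picture is of the moment at which its call begins: read the wrist's pose just before it. camera_info takes no time and is no camera call; for the wrist camera it gives the pose at the moment of the call.
- bot.job_done(): hands the job in, once; it reports no verdict.
Trained networks look in the newest picture that a camera, given by its name, has taken for a name from the list of things; names that differ only in an ending like _2 or _b are one class to them, and where a whole thing is asked for, a point or a joint stands for the part that bears it (a point fixed in the world has none). Each returns a list of dicts, best first, with "conf" (0 to 1); they miss things now and then, are a little off and sometimes report something else, mostly with a low value. They report only what shows in the picture. A call takes as long as a camera call. They do not tell look-alikes from the thing itself.
- bot.masks_of(camera, target): "mask" (384x512 bool, what is visible of it) and "point" ([column, row] in pixels, amid what is visible of it).
The state is a dict: "clock": time; "qpos": joint angles; "qd": joint speeds; "joint_efforts": joint torques, N m; "position": TCP position; "tool_rot": TCP orientation; "force": force on the tool from outside, world axes, zero at the start; "moment": the same for the moment, N m; "grip_width": finger opening in m.
Only numpy, scipy, OpenCV 4.12 (cv2) and the standard library are available. Lean on these libraries where they do the work, as an engineer would, in place of code of your own. Each camera call takes 0.05 s, during which the arm holds its last target.

## Working session

There is one attempt and no reset: what is moved stays moved. The work goes in short steps, Python scripts to look and compute and a tool call to move; the robot and the scene stay as the last step left them, time stands still between calls to the robot, and variables do not carry over. Pictures are saved under pics/ and viewed, and the job is handed in when it is done.

Besides the shell and the picture viewer there is one more tool, called as name(argument=value, ...) on one line, values as JSON. drive_tool: Moves the arm, as the interface text tells. Its arguments: {"type":"object","properties":{"series":{"type":"array","items":{"type":"array","items":{"type":"number"}}},"newtons":{"type":"number"}},"required":["series"]}

```bash
mkdir -p pics
python3 - <<'E'
from workcell import bot
import cv2
o=bot.observe()
print({k:o[k] for k in('clock','position','tool_rot','force','grip_width')}, bot.tcp_to_grasp)
for n in("scene","top"):
    f=bot.grab_frame(n); cv2.imwrite(f"pics/{n}0.png",f[:,:,::-1])
    i=bot.camera_info(n); print(n,i['fx'],i['fy'],i['cx'],i['cy']);print(i['cam_to_world'])
E
```

```text
{'clock': 0.0, 'position': array([0.28225349, 0.55724775, 0.23071824]), 'tool_rot': array([-3.14041643e+00,  6.08083977e-05,  2.67278736e+00]), 'force': array([-0.71026789, -0.13808543,  0.16601272]), 'grip_width': 0.08541340280368181} 0.0187
scene 473.8680561362911 473.8680561362911 256.8970570500415 192.96918397969364
[[ 0.82973787  0.39230864 -0.39702518  0.95921822]
 [ 0.55810214 -0.57351653  0.59966724 -0.63469737]
 [ 0.00755414 -0.71914722 -0.69481668  0.81779692]
 [ 0.          0.          0.          1.        ]]
top 413.11408825198407 413.11408825198407 265.01481514446215 193.93519235573345
[[-0.01683668 -0.99490427  0.09940834  0.47433418]
 [-0.99983275  0.01746291  0.00543275  0.00465873]
 [-0.00714103 -0.09930025 -0.99503189  0.90016413]
 [ 0.          0.          0.          1.        ]]
```

View pics/scene0.png

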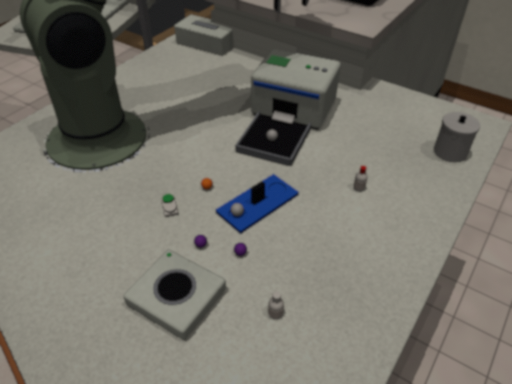

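View pics/top0.png

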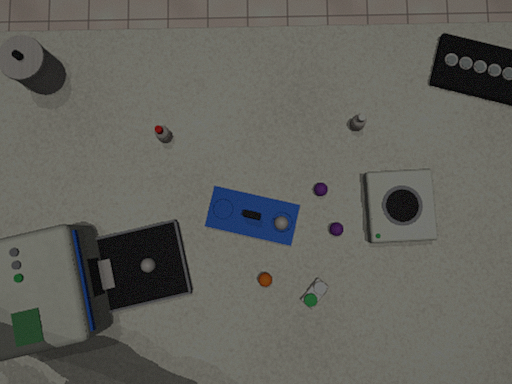

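The top view shows the ball in the catch tray at about (148,265). The blue tray has its empty pocket at (223,209), handle at (251,215) and full pocket at (282,223). The window is at (402,205).

```bash
cat > h.py <<'E'
from workcell import bot
import numpy as np, cv2
def ray(info,px,z):
    c=np.array(info['cam_to_world']); d=c[:3,:3]@np.array([(px[0]-info['cx'])/info['fx'],(px[1]-info['cy'])/info['fy'],1.])
    o=c[:3,3]; return o+d*(z-o[2])/d[2]
E
python3 - <<'E'
from h import *
for cam in("top","scene"):
    bot.grab_frame(cam); i=bot.camera_info(cam)
    for t,z in [("ball_new_center",.028),("ball_old_center",.023),("tray",.012),("pocket_free",.008),("pocket_full",.008),("window",.04),("reader",.04),("cleaner",.016),("lens_case",.01)]:
        if cam=="scene" and t in("cleaner","lens_case","reader"): continue
        for m in bot.masks_of(cam,t)[:4]:
            ys,xs=np.nonzero(m['mask']); c=(xs.mean(),ys.mean())
            if m['conf']>.3: print(cam,t,round(m['conf'],2),np.round(m['point'],1),np.round(c,1),len(xs),ray(i,c,z).round(4))
            if t=="tray" and m['conf']>.5:
                r=cv2.minAreaRect(np.c_[xs,ys].astype(np.float32)); b=cv2.boxPoints(r)
                print("  rect",[ray(i,p,z)[:2].round(4).tolist() for p in b], ray(i,r[0],z).round(4))
E
```

```text
top ball_new_center 0.62 [280.9 223.9] [281.1 222.2] 173 [ 0.501  -0.0235  0.028 ]
top ball_new_center 0.59 [148.9 264.8] [148.3 264. ] 145 [0.4185 0.2559 0.028 ]
top ball_old_center 0.73 [338.  226.4] [336.7 227.7] 141 [ 0.4875 -0.1409  0.023 ]
top ball_old_center 0.71 [323.2 183. ] [320.8 188.3] 142 [ 0.5719 -0.1098  0.023 ]
top ball_old_center 0.58 [281.9 223.8] [281.3 222. ] 144 [ 0.5016 -0.024   0.023 ]
top ball_old_center 0.55 [266.6 280.8] [264.6 279.3] 133 [0.3825 0.0133 0.023 ]
top tray 0.91 [250.1 214. ] [251.5 214.6] 3476 [0.5189 0.0393 0.012 ]
  rect [[0.4978, 0.1399], [0.5862, 0.1191], [0.5396, -0.0662], [0.4522, -0.0437]] [0.5186 0.037  0.012 ]
top pocket_free 0.65 [250.9 211.8] [251.9 214.8] 3692 [0.5188 0.0386 0.008 ]
top pocket_full 0.62 [253.3 214.9] [251.5 214.5] 3556 [0.5193 0.0395 0.008 ]
top window 0.57 [402.9 207.5] [400.1 205.2] 4959 [ 0.5318 -0.2714  0.04  ]
top reader 0.81 [397. 205.] [400.1 205.4] 4927 [ 0.5313 -0.2714  0.04  ]
top cleaner 0.92 [ 78.6 278.7] [ 82.4 281.2] 18876 [0.3842 0.3985 0.016 ]
top lens_case 0.67 [311.9 291.2] [314.8 292.2] 436 [ 0.3527 -0.0923  0.01  ]
scene ball_new_center 0.59 [268.1 130.8] [271.2 134. ] 61 [0.41   0.2632 0.028 ]
scene ball_old_center 0.5 [243.  248.2] [239.5 248.5] 153 [ 0.57   -0.1126  0.023 ]
scene tray 0.76 [257.7 201. ] [257.1 202.1] 2204 [0.5168 0.0348 0.012 ]
  rect [[0.4447, -0.0432], [0.4997, 0.1783], [0.5909, 0.1116], [0.5313, -0.0917]] [0.5167 0.033  0.012 ]
scene pocket_free 0.64 [256.  201.4] [256.6 202.3] 2375 [0.5139 0.037  0.008 ]
scene pocket_full 0.8 [257.8 202.5] [257.  202.1] 2270 [0.5142 0.0381 0.008 ]
scene window 0.68 [172.5 292.4] [174.8 292.8] 5380 [ 0.5388 -0.284   0.04  ]
```

drive_tool(series=[[100,0.0136,-0.0301,0,-0.135],[100,0.0136,-0.0301,0,-0.135],[100,0.0136,-0.0301,0,-0.135],[100,0.0136,-0.0301,0,-0.135],[100,0.0136,-0.0301,0,-0.135],[100,0.0136,-0.0301,0,-0.135],[100,0.0136,-0.0301,0,-0.135],[100,0.0136,-0.0301,0,-0.135],[100,0.0136,-0.0301,0,-0.135],[100,0.0136,-0.0301,0,-0.135],[100,0,0,0,0],[100,0,0,0,0]])

```text
clock: 2.15
position: [0.4209, 0.245, 0.2322]
tool_rot: [3.139, -0.005, 1.268]
force: [0.0, -0.1, 0.2]
grip_width: 0.0854
```

Run:
```python
from h import *
i=bot.camera_info("wrist");f=bot.grab_frame("wrist"); cv2.imwrite("pics/w1.png",f[:,:,::-1])
print(i['cam_to_world'].round(3),i['fx'])
for m in bot.masks_of("wrist","ball_new_center")[:3]:
    ys,xs=np.nonzero(m['mask']); (c,r)=cv2.minEnclosingCircle(np.c_[xs,ys].astype(np.float32))
    print(m['conf'],len(xs),(xs.mean(),ys.mean()),c,r,ray(i,c,.028),ray(i,(xs.mean(),ys.mean()),.028))
# window in top
f=bot.grab_frame("top");i=bot.camera_info("top")
g=cv2.cvtColor(f,cv2.COLOR_RGB2GRAY); roi=g[180:232,376:430]
_,b=cv2.threshold(roi,45,255,cv2.THRESH_BINARY_INV)
n,l,s,cc=cv2.connectedComponentsWithStats(b)
for k in range(1,n):
    if s[k,4]>100: print(s[k],cc[k]+[376,180],ray(i,cc[k]+[376,180],.04))
cv2.imwrite("pics/t1.png",cv2.resize(f[170:320,100:450,::-1],None,fx=2.2,fy=2.2,interpolation=2))
print(bot.observe()['position'],bot.observe()['clock'],bot.observe()['qpos'])
```

```text
[[ 0.954 -0.286 -0.086  0.443]
 [-0.298 -0.912 -0.282  0.318]
 [ 0.002  0.295 -0.955  0.375]
 [ 0.     0.     0.     1.   ]] 325.59535702121303
0.64 602 (np.float64(245.04152823920265), np.float64(154.30897009966776)) (245.0, 154.38461303710938) 13.969637870788574 [0.41561715 0.25806445 0.028     ] [0.41568513 0.25812962 0.028     ]
[ 10   9  33  33 817] [402.01835985 205.10281518] [ 0.53189981 -0.27545225  0.04      ]
[0.42054672 0.24576462 0.23203899] 2.3 [-0.94012387  0.31500115  0.3636907   1.97148087 -0.14564781  0.87429307
 -0.80084661]
```

View pics/w1.png

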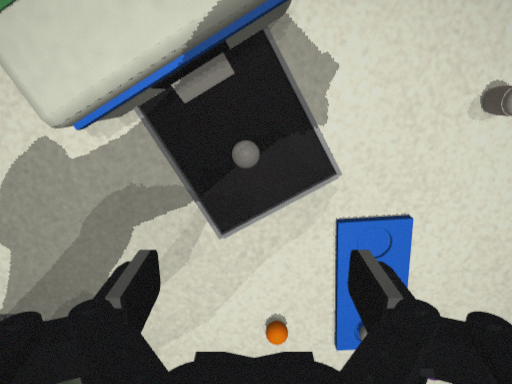

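View pics/t1.png

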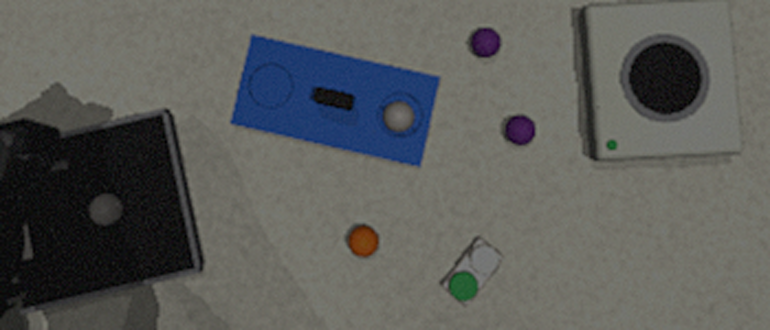

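drive_tool(series=[[65,-0.0037,0.0112,-0.04,0.06],[65,0,0,-0.045,0],[65,0,0,-0.045,0],[65,0,0,-0.035,0],[65,0,0,-0.015,0],[65,0,0,0,0]])

```text
clock: 2.9
position: [0.4146, 0.2636, 0.0462]
tool_rot: [3.139, -0.011, 1.346]
force: [-0.9, 0.3, 0.4]
grip_width: 0.0557
```

Run:
```python
from h import *
o=bot.observe();print(o['position'],o['tool_rot'],o['force'],o['grip_width'])
i=bot.camera_info("wrist");f=bot.grab_frame("wrist"); cv2.imwrite("pics/w2.png",f[:,:,::-1])
for m in bot.masks_of("wrist","ball_new_center")[:2]:
    ys,xs=np.nonzero(m['mask']); (c,r)=cv2.minEnclosingCircle(np.c_[xs,ys].astype(np.float32))
    print(m['conf'],len(xs),c,r,ray(i,c,.028),ray(i,(xs.mean(),ys.mean()),.028))
```

```text
[0.41455519 0.26358637 0.04621144] [ 3.13860751 -0.01069658  1.34623275] [-0.92489596  0.31378578  0.3526775 ] 0.05567161432261031
0.93 2296 (258.5516052246094, 246.97096252441406) 27.536510467529297 [0.41612577 0.25811772 0.028     ] [0.41599293 0.25800277 0.028     ]
0.44 187 (454.0, 367.0) 59.20314025878906 [0.51653667 0.15069525 0.028     ] [0.52014632 0.15174793 0.028     ]
```

View pics/w2.png

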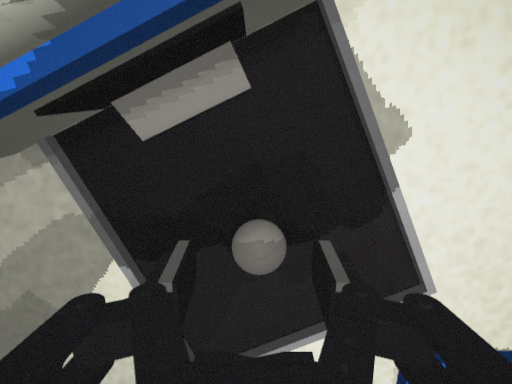

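drive_tool(series=[[65,0.0015,-0.0055,-0.015,-0.015],[65,0,0,-0.01,0],[65,0,0,-0.003,0],[65,0,0,0,0]], newtons=30)

```text
clock: 3.4
position: [0.4189, 0.2614, 0.0235]
tool_rot: [3.133, -0.019, 1.333]
force: [0.5, -0.0, 0.1]
grip_width: 0.0554
```

drive_tool(series=[[65,-0.003,-0.0035,-0.006,0],[65,0,0,-0.002,0],[65,0,0,0,0]])

```text
clock: 3.7
position: [0.416, 0.2585, 0.0162]
tool_rot: [3.132, -0.02, 1.335]
force: [0.7, 0.2, -0.1]
grip_width: 0.0557
```

drive_tool(series=[[20,0,0,0,0],[20,0,0,0,0],[10,0,0,0,0],[10,0,0,0,0],[10,0,0,0,0]])

```text
clock: 4.2
position: [0.4161, 0.2587, 0.0167]
tool_rot: [3.132, -0.021, 1.335]
force: [-1.0, -0.6, 0.0]
grip_width: 0.028
```

drive_tool(series=[[10,0,0,0.005,0],[10,0,0,0.01,0],[10,0,0,0.02,0],[10,0,0,0.02,0],[10,0,0,0,0]])

```text
clock: 4.7
position: [0.416, 0.2582, 0.0754]
tool_rot: [3.132, -0.02, 1.334]
force: [0.2, -0.1, -1.0]
grip_width: 0.028
```

Run:
```python
from h import *
o=bot.observe();print(o['position'],o['tool_rot'],o['force'],o['grip_width'])
f=bot.grab_frame("wrist"); cv2.imwrite("pics/w3.png",f[:,:,::-1])
```

```text
[0.41597309 0.25823445 0.0754176 ] [ 3.13225718 -0.02015607  1.33394452] [ 0.1896657  -0.14567485 -1.00348181] 0.027985757924250614
```

View pics/w3.png

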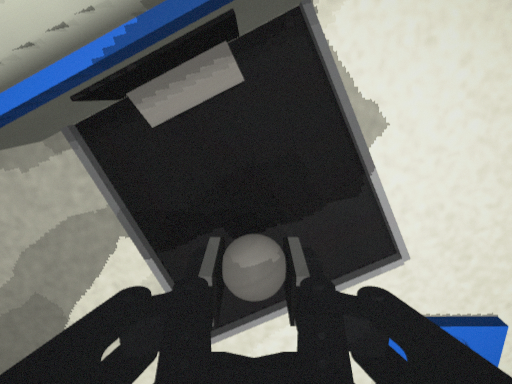

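drive_tool(series=[[10,0,0,0.03,0],[10,0.01,-0.012,0.025,0],[10,0.02,-0.027,0,0],[10,0.025,-0.035,0,0],[10,0.025,-0.035,0,0],[10,0.02,-0.027,0,0],[10,0.01,-0.014,0,0],[10,0,0,0,0]])

```text
clock: 5.55
position: [0.5267, 0.1023, 0.1285]
tool_rot: [3.135, -0.017, 1.339]
force: [-0.6, 0.7, -1.3]
grip_width: 0.0281
```

Run:
```python
from h import *
o=bot.observe();print(o['position'],o['tool_rot'],o['force'],o['grip_width'])
i=bot.camera_info("wrist");f=bot.grab_frame("wrist"); cv2.imwrite("pics/w4.png",f[:,:,::-1])
for t in("tray",):
  for m in bot.masks_of("wrist",t)[:2]:
    ys,xs=np.nonzero(m['mask']); print(t,m['conf'],len(xs),xs.min(),xs.max(),ys.min(),ys.max())
it=bot.camera_info("top")
for p in[(223,209),(251,215),(282,223)]: print(p,ray(it,p,.01))
```

```text
[0.52669844 0.10225125 0.12851394] [ 3.13523836 -0.01709298  1.33899104] [-0.60830265  0.73196315 -1.25596705] 0.02813040061555446
tray 0.94 12754 203 315 148 346
(223, 209) [0.53217237 0.10077787 0.01      ]
(251, 215) [0.51818038 0.04048627 0.01      ]
(282, 223) [ 0.49984003 -0.02593381  0.01      ]
```

View pics/w4.png

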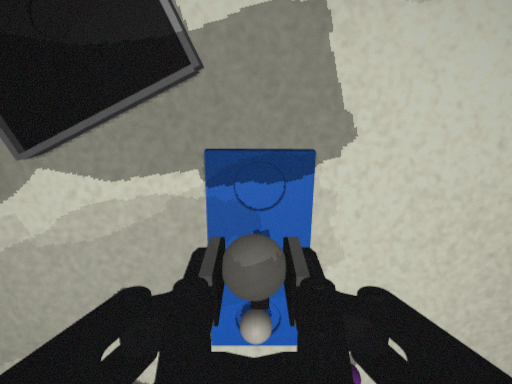

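Ball held at (254,267). The empty pocket's rim is at (260,186). The tray corners show at (205,150), (316,150), (297,345) and (212,345).

Run:
```python
from h import *
i=bot.camera_info("wrist")
P=[ray(i,p,.012)[:2] for p in[(205,150),(316,150),(297,345),(212,345)]]
for p in P: print(p)
c=np.mean(P,axis=0); u=(P[0]+P[1]-P[2]-P[3])/2; a=np.arctan2(u[1],u[0])
print("centre",c,"len",np.linalg.norm(u),"yaw",a, "pocket",c+.065*u/np.linalg.norm(u))
print("pocket px",ray(i,(260,186),.012))
p=bot.observe()['position']; print("ball",ray(i,(254,267),p[2]+.0115),p)
```

```text
[0.49528008 0.14499975]
[0.58218533 0.12463869]
[ 0.53104034 -0.05867436]
[ 0.45088889 -0.03960091]
centre [0.51484866 0.04284079] len 0.1900576624844891 yaw 1.3167373157582878 pocket [0.53118542 0.10575431]
pocket px [0.53163595 0.10562426 0.012     ]
ball [0.52547268 0.10435346 0.13995807] [0.52538931 0.10460166 0.12845807]
```

drive_tool(series=[[10,0.006,-0.001,-0.02,-0.02],[10,0,0,-0.03,0],[10,0,0,-0.03,0],[10,0,0,-0.015,0],[10,0,0,-0.005,0],[10,0,0,0,0]])

```text
clock: 6.25
position: [0.5277, 0.1116, 0.0246]
tool_rot: [3.139, -0.02, 1.33]
force: [-0.4, -0.2, -0.6]
grip_width: 0.0283
```

Run:
```python
from h import *
o=bot.observe();print(o['position'],o['tool_rot'],o['force'],o['grip_width'])
i=bot.camera_info("wrist");f=bot.grab_frame("wrist"); cv2.imwrite("pics/w5.png",f[:,:,::-1])
```

```text
[0.52772318 0.11156522 0.02460535] [ 3.13874927 -0.0201558   1.33020729] [-0.36101461 -0.22898661 -0.59933714] 0.028300619795276757
```

View pics/w5.png

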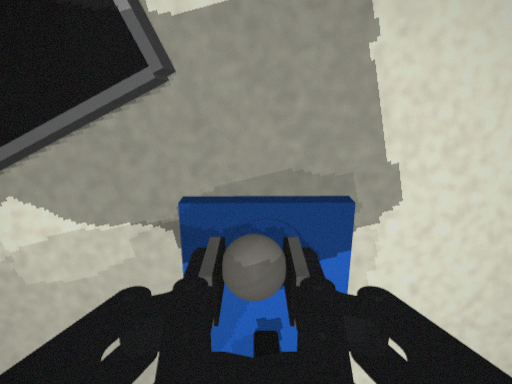

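drive_tool(series=[[10,0.0045,-0.0075,0,-0.01],[10,0,0,0,0]])

```text
clock: 6.5
position: [0.5335, 0.1043, 0.0267]
tool_rot: [3.136, -0.022, 1.32]
force: [0.5, -0.2, 0.1]
grip_width: 0.0282
```

Run:
```python
from h import *
o=bot.observe();print(o['position'],o['tool_rot'],o['force'],o['grip_width'])
i=bot.camera_info("wrist");f=bot.grab_frame("wrist"); cv2.imwrite("pics/w6.png",f[:,:,::-1])
g=f.astype(int); b=((g[:,:,2]>g[:,:,0]+50)).astype(np.uint8)
ys,xs=np.nonzero(b); 
for y in range(ys.min(),ys.min()+12,3): print(y,xs[ys==y].min(),xs[ys==y].max())
print(ray(i,(256,ys.min()+6),.012))
```

```text
[0.53345907 0.1042755  0.026694  ] [ 3.13638793 -0.02154021  1.32037027] [ 0.49383035 -0.19163092  0.05734711] 0.028241370770524372
185 263 334
188 168 337
191 165 339
194 164 339
[0.54167773 0.13126038 0.012     ]
```

View pics/w6.png

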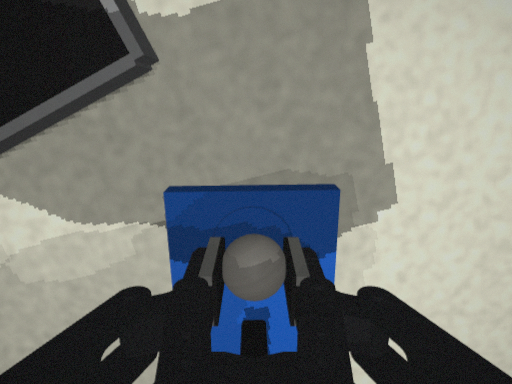

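drive_tool(series=[[10,0,-0.002,-0.006,0],[10,0,0,-0.004,0],[10,0,0,-0.001,0],[10,0,0,0,0]])

```text
clock: 6.95
position: [0.5336, 0.1029, 0.0156]
tool_rot: [3.136, -0.023, 1.321]
force: [-0.1, 0.0, -1.1]
grip_width: 0.028
```

drive_tool(series=[[10,0,0,-0.002,0],[10,0,0,-0.001,0],[10,0,0,0,0]])

```text
clock: 7.25
position: [0.5336, 0.103, 0.0123]
tool_rot: [3.136, -0.023, 1.321]
force: [1.1, -0.6, -1.3]
grip_width: 0.028
```

drive_tool(series=[[36,0,0,0,0],[38,0,0,0,0],[45,0,0,0,0],[60,0,0,0,0],[65,0,0,0,0]])

```text
clock: 7.75
position: [0.5339, 0.1031, 0.0126]
tool_rot: [3.135, -0.023, 1.321]
force: [-0.9, 0.2, -0.4]
grip_width: 0.056
```

Run:
```python
from h import *
o=bot.observe();print(o['position'],o['tool_rot'],o['force'],o['grip_width'])
i=bot.camera_info("wrist");f=bot.grab_frame("wrist"); cv2.imwrite("pics/w7.png",f[:,:,::-1])
```

```text
[0.53388771 0.10306204 0.01264004] [ 3.13503085 -0.02319749  1.32104952] [-0.86741835  0.18317065 -0.38552783] 0.05596473350860469
```

View pics/w7.png

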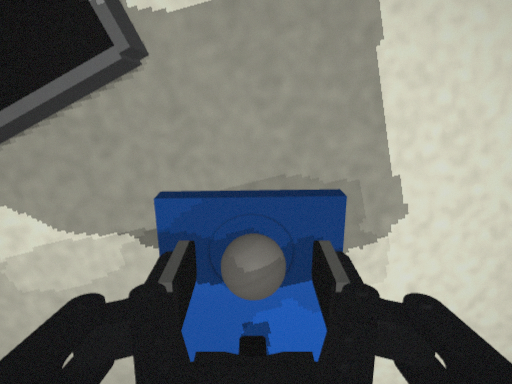

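The ball is released and sits inside the pocket ring at (253,266). Next I raise the tool.

drive_tool(series=[[65,0,0,0.01,0],[65,0,0,0.02,0],[65,0,0,0.03,0],[65,0,0,0.035,0],[65,-0.004,-0.016,0.02,0],[65,-0.006,-0.022,0,0],[65,-0.006,-0.022,0,0],[65,0,0,0,0]])

```text
clock: 8.6
position: [0.5168, 0.0413, 0.1373]
tool_rot: [3.133, -0.025, 1.322]
force: [-0.3, 0.6, -0.0]
grip_width: 0.0556
```

Run:
```python
from h import *
o=bot.observe();print(o['position'],o['tool_rot'],o['force'],o['grip_width'])
i=bot.camera_info("wrist");f=bot.grab_frame("wrist"); cv2.imwrite("pics/w8.png",f[:,:,::-1])
f=bot.grab_frame("top"); cv2.imwrite("pics/t8.png",cv2.resize(f[130:330,150:350,::-1],None,fx=3,fy=3,interpolation=2))
```

```text
[0.51683018 0.04131489 0.1372704 ] [ 3.13285198 -0.02468678  1.32183087] [-0.25907588  0.56072651 -0.03223856] 0.055623546703032774
```

View pics/w8.png

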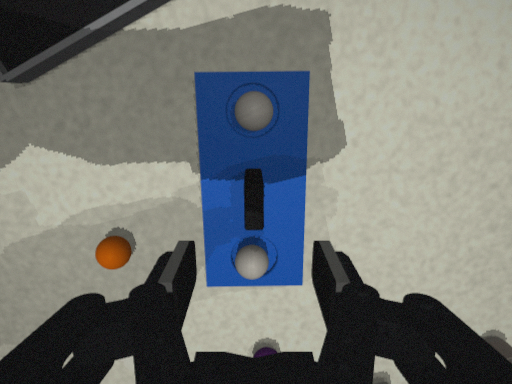

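View pics/t8.png

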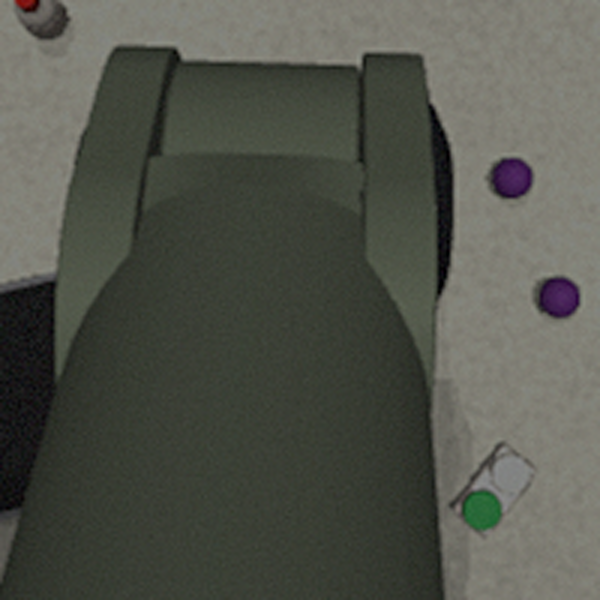

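Both balls are in their pockets, at (254,110) and (252,261). The handle is at (254,200). I measure the tray centre from its corners (195,72), (309,72), (302,285) and (207,285).

Run:
```python
from h import *
i=bot.camera_info("wrist")
P=[ray(i,p,.012)[:2] for p in[(195,72),(309,72),(302,285),(207,285)]]
c=np.mean(P,axis=0); u=(P[0]+P[1]-P[2]-P[3])/2
print(c,np.linalg.norm(u),np.arctan2(u[1],u[0]))
# handle top outline
for p in[(245,170),(263,170),(264,229),(245,229)]: print(ray(i,p,.062)[:2])
print(ray(i,(254,258),.012),ray(i,(253,110),.012))
print(bot.observe()['position'])
```

```text
[0.51801587 0.04275588] 0.18818516607962144 1.3350476970280578
[0.51864039 0.07047138]
[0.53064638 0.06742422]
[0.52100658 0.02477918]
[0.50765762 0.02819004]
[ 0.50236035 -0.02144568  0.012     ] [0.53365369 0.10620298 0.012     ]
[0.51748904 0.04395127 0.13685736]
```

drive_tool(series=[[65,0.0005,-0.002,-0.03,0.01],[65,0,0,-0.035,0],[65,0,0,-0.02,0],[65,0,0,-0.01,0],[65,0,0,0,0]])

```text
clock: 9.2
position: [0.5196, 0.0467, 0.0401]
tool_rot: [3.131, -0.029, 1.339]
force: [-0.1, -0.3, 0.4]
grip_width: 0.0558
```

drive_tool(series=[[65,-0.001,-0.004,-0.008,-0.008],[65,0,0,-0.004,0],[65,0,0,0,0]], newtons=60)

```text
clock: 9.5
position: [0.5196, 0.0432, 0.029]
tool_rot: [3.129, -0.03, 1.331]
force: [0.8, 0.9, 0.7]
grip_width: 0.0555
```

Run:
```python
from h import *
o=bot.observe();print(o['position'],o['tool_rot'],o['force'],o['grip_width'])
i=bot.camera_info("wrist");f=bot.grab_frame("wrist"); cv2.imwrite("pics/w9.png",f[:,:,::-1])
```

```text
[0.51961456 0.04317754 0.02895772] [ 3.12892157 -0.02980819  1.33141662] [0.82405749 0.8500356  0.66368966] 0.055465015936187564
```

View pics/w9.png

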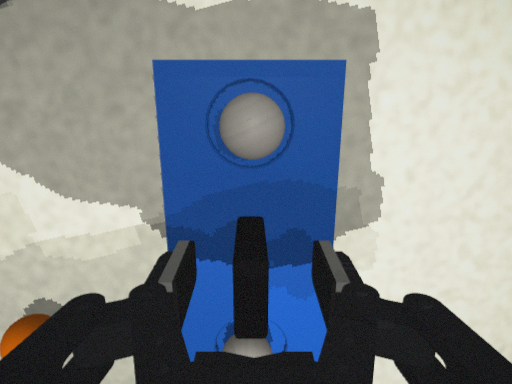

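Run:
```python
from h import *
i=bot.camera_info("wrist")
c=np.array(i['cam_to_world']);R,t=c[:3,:3],c[:3,3]
def pr(p):
    q=R.T@(np.array(p)-t); return (q[:2]/q[2]*i['fx']+[i['cx'],i['cy']]).round(1)
C=np.array([.518,.042]);u=np.array([np.cos(1.325),np.sin(1.325)]);v=np.array([-u[1],u[0]])
for a,b,z in[(18,7,62),(18,-7,62),(-18,7,62),(-18,-7,62),(18,7,12),(18,-7,12),(95,45,12),(95,-45,12)]:
    p=C+u*a/1e3+v*b/1e3; print(a,b,z,pr([*p,z/1e3]))
```

```text
18 7 62 [232.8 254.9]
18 -7 62 [269.8 254.8]
-18 7 62 [233.8 335.1]
-18 -7 62 [268.1 335. ]
18 7 12 [237.5 211.1]
18 -7 12 [264.1 211.1]
95 45 12 [153.6  52.7]
95 -45 12 [348.4  54.3]
```

drive_tool(series=[[65,-0.002,-0.003,-0.002,0],[65,0,0,0,0],[10,0,0,0,0],[0,0,0,0,0],[0,0,0,0,0],[0,0,0,0,0],[0,0,0,0,0],[0,0,0,0,0]], newtons=60)

```text
clock: 10.35
position: [0.5181, 0.0399, 0.0287]
tool_rot: [3.127, -0.031, 1.331]
force: [-0.2, -1.1, -0.5]
grip_width: 0.0133
```

Gripped at 13.3 mm. I lift slowly.

drive_tool(series=[[0,0,0,0.003,0],[0,0,0,0.006,0],[0,0,0,0.01,0],[0,0,0,0.012,0],[0,0,0,0.012,0],[0,0,0,0.008,0],[0,0,0,0.003,0],[0,0,0,0,0]], newtons=80)

```text
clock: 11.15
position: [0.5179, 0.0401, 0.0882]
tool_rot: [3.127, -0.031, 1.332]
force: [-0.4, 0.1, -4.7]
grip_width: 0.0131
```

Run:
```python
from h import *
o=bot.observe();print(o['position'],o['tool_rot'],o['force'],o['moment'],o['grip_width'])
f=bot.grab_frame("wrist"); cv2.imwrite("pics/w10.png",f[:,:,::-1])
f=bot.grab_frame("scene"); cv2.imwrite("pics/s10.png",cv2.resize(f[100:350,100:400,::-1],None,fx=2.4,fy=2.4,interpolation=2))
```

```text
[0.51788215 0.04013401 0.08822453] [ 3.1267869  -0.03116176  1.33157298] [-0.38870514  0.11287919 -4.70371433] [-0.07650151  0.05806185  0.02151746] 0.01314873901334228
```

View pics/w10.png

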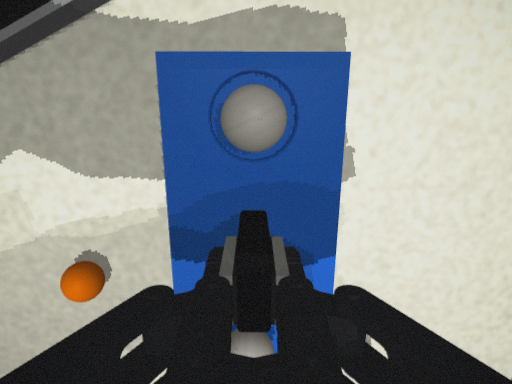

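View pics/s10.png

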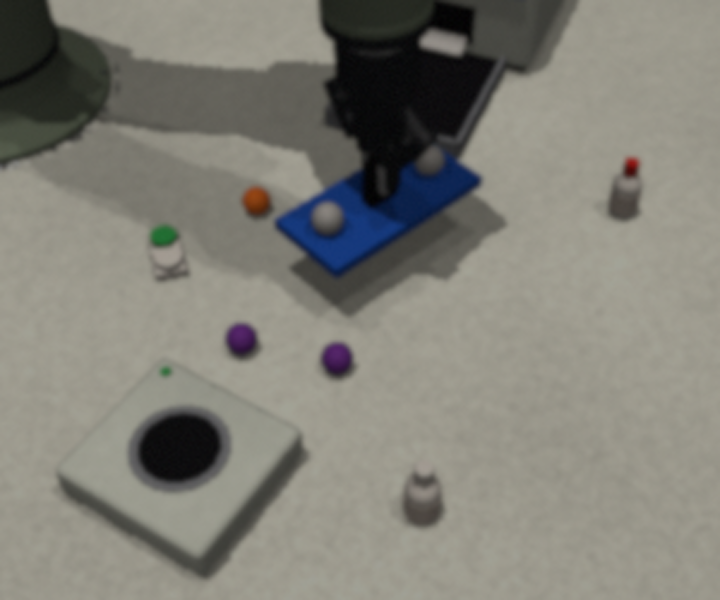

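Run:
```python
from h import *
i=bot.camera_info("scene");f=bot.grab_frame("scene");g=cv2.cvtColor(f,cv2.COLOR_RGB2GRAY);r=g[262:312,145:205]
n,l,s,cc=cv2.connectedComponentsWithStats(cv2.threshold(r,50,255,cv2.THRESH_BINARY_INV)[1])
for k in range(1,n):
    if s[k,4]>80: print(s[k],ray(i,cc[k]+[145,262],.04))
```

```text
[ 13  10  34  29 750] [ 0.52787989 -0.27286219  0.04      ]
```

drive_tool(series=[[0,0,0,0.005,0],[0,0,0,0.01,0],[0,0,0,0.013,0],[0,0,-0.005,0.013,0],[0,0,-0.01,0.012,0],[0,0.001,-0.015,0.008,0],[0,0.001,-0.02,0.004,0],[0,0.001,-0.02,0,0],[0,0.001,-0.02,0,0],[0,0.001,-0.02,0,0],[0,0.001,-0.02,0,0],[0,0.001,-0.02,0,0]])

```text
clock: 12.5
position: [0.5226, -0.1212, 0.159]
tool_rot: [3.129, -0.029, 1.331]
force: [0.3, 0.5, -4.4]
grip_width: 0.013
```

drive_tool(series=[[0,0.001,-0.02,0,0],[0,0.001,-0.02,0,0],[0,0.001,-0.02,0,0],[0,0.001,-0.02,0,0],[0,0.001,-0.016,0,0],[0,0.001,-0.012,0,0],[0,0,-0.008,0,0],[0,0,-0.004,0,0],[0,0,0,0,0],[0,0,0,0,0]])

```text
clock: 13.5
position: [0.5239, -0.2577, 0.1612]
tool_rot: [3.13, -0.027, 1.322]
force: [0.4, -0.0, -4.4]
grip_width: 0.0129
```

drive_tool(series=[[0,0.003,-0.006,0,0],[0,0.002,-0.006,0,0],[0,0.001,-0.004,-0.001,0],[0,0,0,0,0],[0,0,0,0,0],[0,0,0,0,0],[0,0,0,0,0]])

```text
clock: 14.2
position: [0.5309, -0.2732, 0.1599]
tool_rot: [3.13, -0.027, 1.325]
force: [-0.0, 0.4, -4.6]
grip_width: 0.0128
```

Run:
```python
from h import *
o=bot.observe();print(o['clock'],o['position'],o['tool_rot'],o['force'],o['moment'],o['grip_width'])
f=bot.grab_frame("wrist"); cv2.imwrite("pics/w11.png",f[:,:,::-1])
i=bot.camera_info("wrist")
for m in bot.masks_of("wrist","ball_new_center")[:3]: print(m['conf'],m['point'])
f=bot.grab_frame("scene"); cv2.imwrite("pics/s11.png",cv2.resize(f[100:350,100:400,::-1],None,fx=2.4,fy=2.4,interpolation=2))
f=bot.grab_frame("top"); cv2.imwrite("pics/t11.png",cv2.resize(f[100:300,250:512,::-1],None,fx=2.4,fy=2.4,interpolation=2))
```

```text
14.2 [ 0.53093868 -0.27318176  0.15992019] [ 3.13029858 -0.02742788  1.32468975] [-0.04160047  0.41731072 -4.61924246] [-0.06737399  0.02637082  0.00943207] 0.012765533700008628
0.69 [244.5, 119.0]
0.34 [455.4, 30.6]
```

View pics/w11.png

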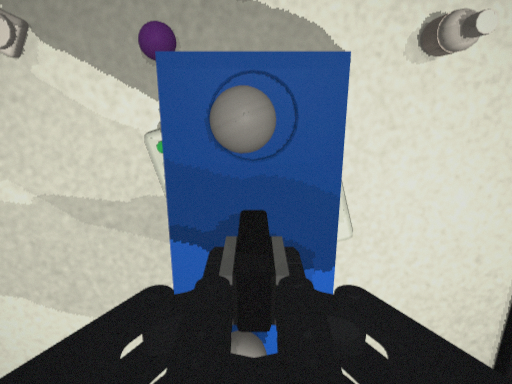

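View pics/s11.png

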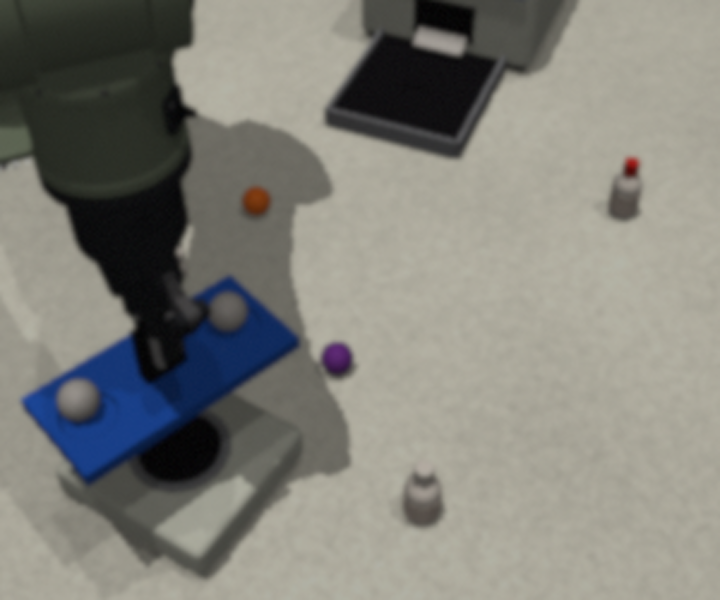

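View pics/t11.png

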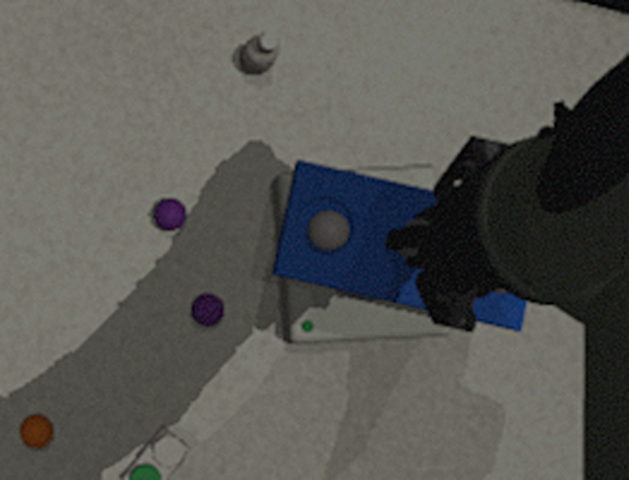

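drive_tool(series=[[0,0,0,0,0],[0,0,0,0,0],[0,0,0,0,0],[0,0,0,0,0],[0,0,0,0,0]])

```text
clock: 14.9
position: [0.531, -0.2731, 0.1601]
tool_rot: [3.13, -0.027, 1.325]
force: [-0.5, -0.5, -5.1]
grip_width: 0.0132
```

Run:
```python
from h import *
f=bot.grab_frame("wrist"); cv2.imwrite("pics/w12.png",f[:,:,::-1])
o=bot.observe();print(o['clock'],o['position'],abs(o['qd']).max(),o['grip_width'])
bot.job_done()
```

```text
14.95 [ 0.5310211  -0.2731492   0.16004881] 0.0025415800342620913 0.012731398519042147
the job is handed in; nothing more can be done
```

View pics/w12.png

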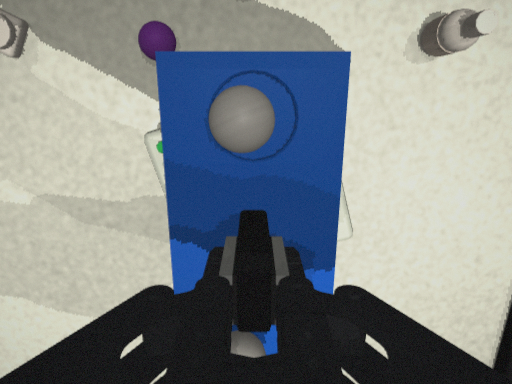

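I set the clean ball in the empty pocket and let it go there. Then I lifted the tray by its handle, carried it over the reader and handed the job in at 14.95 s while holding it. The hand-in gives no verdict.

- **Position:** the gripper stood at (0.531, -0.273). I measured the window's middle at (0.532, -0.275) with the top camera and (0.528, -0.273) with the scene camera. The tray's middle was within about 3 mm of the gripper when I took hold. By the gripper's height, the underside is about 91 mm above the glass.
- **Level and still:** joint speeds were under 0.003 rad/s. The tool was tilted about 0.03 rad; I did not measure the tray's own tilt.
- **Balls:** the last wrist picture shows the clean ball resting a little to one side in its pocket. The other ball is partly hidden there, but the scene picture about 0.7 s earlier shows it on the tray at its pocket.
- **Other things:** I saw no contact with the bottles, lens case or coloured balls. I did not measure their final positions.

The cameras differed by up to 5 mm on the empty pocket's position, so I re-measured close up before releasing the ball.

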